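# Seat a gauge block in the corner of a tilted inspection nest

### The job

Lay the steel gauge block flat on the tilted nest plate, its long side along the side fence and uphill of the orange sprung roller, and let go so that it slides down into the corner between fence and roller by its own weight. Then press it on down the slope past the roller, gently and by feel, until it sits fully home against the end stop with its brass pin pressed in, and leave it there. The end stop is delicate: never load it with more than 15 N, and do not disturb the other things on the bench.

Things in the scene. Friction and masses are not known exactly. Their poses are not given: they have to be found in the camera images.
- gauge_block: Loose plain steel block, 30 x 45 x 31 mm (its own x, y, z), about 0.3 kg (0.25 to 0.4), standing on the bench. Origin at the centre of its underside; y is its long direction, z up. Grip it across its 45 mm length.
- jig: Fixed dark steel base plate, 210 x 125 x 10 mm, with four pillars that carry the tilted nest. Origin at the centre of its underside; x is the uphill direction, y to the left. It stands somewhere else and turned otherwise each time.
- nest: Tilted smooth aluminium plate on the jig, 180 (x) by 104 (y) mm. Origin: middle of its top face, 75 mm above the bench. x points uphill (rises 0.38 rad, away from the robot), y left (rises 0.17 rad), z is the plate's normal; the low corner lies to -x, -y. Friction about 0.22. Block home: flat on the plate, long face on the fence (block centre at nest y = -15 mm), lower end on the end stop.
- fence (a point): Middle of the foot of the inner face of the steel side fence: nest x = -15, y = -30 mm, on the plate, axes as the nest. The fence is 12 mm thick, 24 mm high and runs from nest x = -90 to +60 mm.
- roller (a point): Foot of the orange sprung roller when free: nest x = -25, y = +5 mm; radius 8 mm, 3 to 23 mm above the plate. It leaves 27 mm to the fence, so the 30 mm wide block stops on it and must be pushed past (3 to 6 N along nest -x); it yields to +y, then presses the block on the fence with 3 to 5 N, so the block stays where the push leaves it. Housing: nest y +24 to +48 mm, 26 mm high.
- end_stop: Blue bracket fixed at the plate's low end, 16 x 38 x 28 mm, origin under its centre at nest x = -80, y = -11 mm, axes as the nest. Its rigid stop screw has a steel face 22 mm wide, 20 mm high, centred at nest y = -15 mm, 14 mm above the plate. Screw setting NOT measured: face anywhere from nest x = -62 to -36 mm; feel for it. A brass spring pin (0.25 N/mm) stands 3 mm out of the face. Max 15 N.
- jar_dark: Bystander: black screw-top jar, 48 mm diameter, 70 mm high, origin at the centre of its underside. Leave alone.
- tape_roll: Bystander: amber tape roll lying flat, 60 mm diameter, 12 mm high, origin at the centre of its underside. Leave alone.
- label_box: Bystander: white and green carton, 60 x 75 x 50 mm, origin at the centre of its underside. Leave alone.
- pliers: Bystander: blue-handled pliers lying flat, 129 x 50 x 12 mm, origin at the centre of the underside. Leave alone.
Mind the look-alikes: they are no part of the job. What is shaped like the gauge_block but green or red is not meant.

How it is judged:
On the way:
1. the block lies on the nest plate, let go by the fingers, not yet on the end stop (contact force between the fingers and gauge_block below 0.05 N and contact force between gauge_block and nest above 0.5 N and contact force between gauge_block and end_stop below 0.05 N and angle between the z axis of gauge_block and the z axis of nest, either way round below 0.08 rad), for 0.2 s.
At the end, for the whole second after the job is handed in: The block rests still and flat on the nest plate (within 0.06 rad and 3 mm), its long face along the side fence (centre within about 2 mm of y = -15 mm in the nest, 0.06 rad), and the end stop bears on it with more than 0.55 N (spring pin pressed at least about 2.2 mm of its 3 mm) (contact force between gauge_block and end_stop above 0.55 N and y of gauge_block in the frame of nest between -0.017 and -0.0132 m and z of gauge_block in the frame of nest below 0.003 m and angle between the y axis of gauge_block and the x axis of nest, either way round below 0.06 rad and angle between the z axis of gauge_block and the z axis of nest, either way round below 0.06 rad and linear speed of gauge_block below 0.01 m/s); the robot touches nothing.
It fails at once if the end stop is loaded with more than 15 N (contact force between end_stop and anything else above 15 N).
It fails at once if the robot presses on the jig with more than 25 N (contact force between any of the fingers, the arm and jig above 25 N).
It fails at once if a bystander is moved more than 20 mm (distance of any of jar_dark, tape_roll, label_box, pliers from where it was at the start of the episode above 0.02 m).
It also fails if it takes over 61 s, if anything falls off the work surface, if the arm or the gripper's body presses on something with over 40 N, if the wrist force passes 120 N, or if a joint passes its speed limit or range.

### The arm

A 7-joint arm with a two-finger parallel gripper is mounted at the origin on the work surface; the furniture and walls round the work are solid. World frame = base frame: x ahead of the robot, y to its left, z up, the work surface at z = 0. Lengths are in m, angles in rad, forces in N, time in s.
With the tool pointing down it reaches from about 0.4 to 0.85 m from the base axis. Payload 10.4 kg.
Tool frame: the origin (TCP) lies on the front face of the gripper's body, between the roots of the fingers; the fingertips stand 73 mm ahead of it and the grasp point (between the pads) lies 54 mm ahead of it; z points along the fingers, y is the line along which they close (so a half turn about z gives the same grasp; the last joint's range is limited). The gripper opens to 85 mm and grips with 20 to 120 N. Pads are 22 mm wide; open, the fingers measure 114 mm over their backs; the gripper's body (76 mm by 85 mm) begins 54 mm behind the grasp point. The pads swing forward as they close: fully open they stand 13 mm farther back than shut.
Start: joints at [-1.301, 0.332, -0.065, 1.46, 0.022, 1.35, -0.088], TCP at [0.18, 0.598, 0.304] pointing down, gripper open.
Joint ranges: [-2.6, 2.6], [-0.5, 2.12], [-1.47, 1.34], [0.16, 2.42], [-1.27, 4.41], [0.06, 2.06], [-2.6, 2.6]. Speed limits (rad/s): [2.22, 2.22, 2.79, 2.79, 3.14, 3.14, 3.14].

### API

Orientations are given as a unit quaternion [x, y, z, w].
In Python, from workcell import manip gives the robot as it stands.
- The arm moves only by the shell command python3 -m jog 'ROWS' [FORCE]. ROWS is JSON, a list of rows, each an object with "grip": the gripper command: -1 is fully open, 1 is shut, values between are in proportion; "slide": the shift along the tool's x, y, z in cm, a list of three; "yaw": the turn about the tool's z in rad. A call has 1 to 8 rows; each row shifts and turns the commanded pose from where the row before left it, along the tool's axes as they then stand; what a row does not reach is not made up. A row lasts 1/10 s, in which the tool goes at most 50 mm and 8.59 degrees, less where a joint would pass 70% of its speed; a pose out of reach is approached as far as the arm can. A call with a gripper value outside its range is refused whole. The fingers move at their own pace and stop on an object; FORCE is the grip in N (left out, the last holds). Time passes only in rows, so rows that do not move let the fingers close. It gives the time, the measured TCP pose, the force, the opening and the grip force at its end, in the units of the state.
- manip.get_obs(): the state, without advancing time (a new reading comes with each control period).
- manip.camera(name): name is "side" or "top"; returns the picture (420x560x3 uint8, blue, green, red); there is no depth.
- manip.calibration(name): a dict with "vfov" (degrees; the focal length in pixels is half the picture's height over the tangent of half this angle, whatever the lens; pixels are square), "cx", "cy" (the principal point, pixels), "k1" (the pictures are not rectified: a ray, as slopes to the right and down, at radius r is drawn at 1 + k1 r^2 times it, then the intrinsics apply), "camera_from_world" (4x4, takes a point from world to camera coordinates). Camera axes: x right, y down, z forward; pixel columns grow to the right and rows downward; lengths in m; the calibration is good to about 2 mm. A picture is of the moment at which its call begins. calibration takes no time and is no camera call.
- manip.hand_in(): hands the job in; it is judged then, once.
Trained networks look in the newest picture that a camera, given by its name, has taken for a name from the list of things; names that differ only in an ending like _2 or _b are one class to them, and where a whole thing is asked for, a point or a joint stands for the part that bears it (a point fixed in the world has none). Each returns a list of dicts, best first, with "conf" (0 to 1); they miss things now and then, are a little off and sometimes report something else, mostly with a low value. They report only what shows in the picture. A call takes as long as a camera call. They do not tell look-alikes from the thing itself.
- manip.masks_of(thing, camera): "region" (420x560 bool, what is visible of it) and "centre" ([column, row] in pixels, amid what is visible of it).
The state is a dict: "clock": time; "joint_pos": joint angles; "joint_velocities": joint speeds; "tau": joint torques, N m; "position": TCP position; "ee_rot": TCP orientation; "ft_force": force on the tool from outside, world axes, zero at the start; "torque": the same for the moment, N m; "grip_width": opening from 0.0 (shut) to 1.0 (fully open); "grasp_force": force on a finger pad.
Only numpy, scipy, OpenCV 4.12 (cv2) and the standard library are available. Lean on these libraries where they do the work, as an engineer would, in place of code of your own. Each camera call takes 0.05 s, during which the arm holds its last target. There are 200 camera calls.

## Working session

There is one attempt and no reset: what is moved stays moved. The work goes in short steps, Python scripts to look and compute and a shell command to move; the robot and the scene stay as the last step left them, time stands still between calls to the robot, and variables do not carry over. Pictures are saved under pics/ and viewed, at most 10 in all, crops included, and the job is handed in when it is done.

```bash
mkdir -p pics; cat > h.py <<'E'
import numpy as np, cv2
from workcell import manip
def cal(n):
    c=manip.calibration(n); f=210/np.tan(np.radians(c['vfov'])/2)
    K=np.array([[f,0,c['cx']],[0,f,c['cy']],[0,0,1]]); return K,np.array([c['k1'],0,0,0,0.]),np.array(c['camera_from_world'])
def proj(n,P):
    K,d,T=cal(n); P=np.atleast_2d(P).astype(float)
    return cv2.projectPoints(P.reshape(-1,1,3),cv2.Rodrigues(T[:3,:3])[0],T[:3,3].copy(),K,d)[0][:,0]
def ray(n,uv):
    K,d,T=cal(n); x=cv2.undistortPoints(np.array(uv,float).reshape(-1,1,2),K,d)[:,0]
    D=np.c_[x,np.ones(len(x))]@T[:3,:3]; return -T[:3,:3].T@T[:3,3],D
def onz(n,uv,z):
    o,D=ray(n,uv); return o+D*((z-o[2])/D[:,2])[:,None]
E
python3 - <<'E'
from h import *
im=[manip.camera(n) for n in('top','side')]
for n,i in zip(('top','side'),im): cv2.imwrite(f'pics/{n}0.png',i)
for n in('top','side'):
    o,_=ray(n,[[280,210]]);print(n,o.round(3),manip.calibration(n)['k1'])
    for t in('gauge_block','jig','nest','roller','end_stop','jar_dark','tape_roll','label_box','pliers'):
        for r in manip.masks_of(t,n)[:4]:
            if r['conf']>.2: print(n,t,round(r['conf'],2),np.round(r['centre']),r['region'].sum(),onz(n,[r['centre']],.03).round(3)[0,:2])
E
```

```text
top [ 0.454 -0.106  0.967] 0.008118252892924149
top gauge_block 0.76 [299. 234.] 321 [ 0.493 -0.127]
top gauge_block 0.61 [262. 215.] 368 [ 0.532 -0.051]
top gauge_block 0.6 [301. 276.] 298 [ 0.406 -0.13 ]
top jig 0.87 [177. 185.] 6182 [0.598 0.127]
top nest 0.8 [173. 182.] 4851 [0.604 0.136]
top roller 0.82 [174. 184.] 4728 [0.601 0.134]
top end_stop 0.59 [176. 224.] 395 [0.516 0.13 ]
top jar_dark 0.69 [275. 127.] 537 [ 0.719 -0.08 ]
top tape_roll 0.92 [259. 292.] 506 [ 0.373 -0.043]
top label_box 0.65 [373. 135.] 1326 [ 0.698 -0.285]
side [0.434 0.67  0.446] -0.016141546086931646
side gauge_block 0.78 [341. 233.] 267 [ 0.408 -0.103]
side gauge_block 0.66 [283. 246.] 411 [ 0.528 -0.021]
side gauge_block 0.58 [304. 229.] 208 [ 0.493 -0.107]
side jig 0.64 [238. 285.] 8943 [0.586 0.127]
side jig 0.34 [239. 266.] 4597 [0.6  0.07]
side nest 0.65 [242. 262.] 4677 [0.597 0.056]
side roller 0.84 [237. 265.] 4672 [0.604 0.066]
side end_stop 0.79 [278. 277.] 485 [0.52 0.09]
side jar_dark 0.83 [205. 221.] 544 [ 0.727 -0.101]
side tape_roll 0.72 [348. 265.] 449 [0.392 0.028]
side pliers 0.47 [357. 202.] 213 [ 0.366 -0.289]
```

```bash
python3 - <<'E'
from h import *
t=cv2.imread('pics/top0.png');s=cv2.imread('pics/side0.png')
a=cv2.resize(t[110:310,100:400],None,fx=2.66,fy=2.66,interpolation=cv2.INTER_CUBIC)
b=cv2.resize(s[180:380,150:400],None,fx=3,fy=3,interpolation=cv2.INTER_CUBIC)
cv2.imwrite('pics/a.png',a);cv2.imwrite('pics/b.png',b)
E
```

```text
(no output)
```

View pics/a.png

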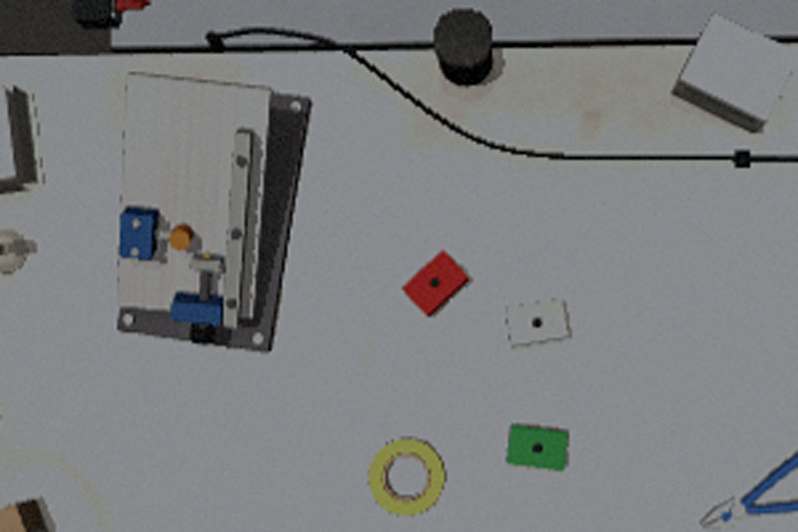

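View pics/b.png

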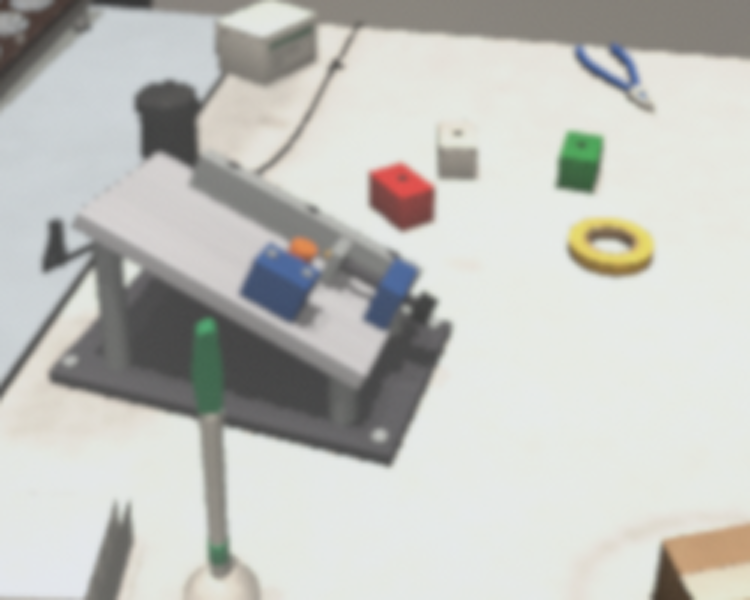

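The candidates in the top image are red (262,215), pale steel (302,231) and green (301,276). The pale, unpainted block at (302,231) is the plain steel gauge block, and both enlarged crops confirm it. The jig stands at about (177,185), with its roller orange at (168,199) and end stop blue at (175,225).

Next I fit the poses.

```bash
cat > fit.py <<'E'
from h import *
from scipy.optimize import least_squares
from scipy.spatial.transform import Rotation as R
A=lambda p:np.array(p)/2.66+[100,110]-.3
B=lambda p:np.array(p)/3+[150,180]-.3
def nestR(yaw): return R.from_euler('ZYX',[yaw,-.38,.17])
N=[('top',A((128,72)),(.09,.052,0)),('top',A((272,90)),(.09,-.052,0)),('top',A((237,130)),(.06,-.03,.024)),('top',A((254,131)),(.06,-.042,.024)),
('top',A((180,236)),(-.025,.005,.023)),('side',B((75,220)),(.09,.052,0)),('side',B((160,153)),(.09,-.052,0)),('side',B((361,378)),(-.09,.052,0)),('side',B((304,245)),(-.025,.005,.023))]
Bs=[('top',A(p),q) for p,q in (((312,98),(.105,-.0625,.01)),((270,352),(-.105,-.0625,.01)),((117,330),(-.105,.0625,.01)))]+[('side',B(p),q) for p,q in (((50,375),(.105,.0625,.01)),((390,460),(-.105,.0625,.01)),((452,325),(-.105,-.0625,.01)))]
def res(p,S,nest):
    r=nestR(p[2]) if nest else R.from_euler('z',p[2])
    t=[p[0],p[1],.075 if nest else 0]
    return np.array([proj(n,r.apply(q)+t)[0]-u for n,u,q in S])
if __name__=='__main__':
    for S,n in((N,1),(Bs,0)):
        f=least_squares(lambda p:res(p,S,n).ravel(),[.6,.13,-.1],loss='soft_l1')
        print(f.x.round(4));print(res(f.x,S,n).round(1).tolist())
        if n: p=f.x
    # block: blob at grey top face, min-area rect
    q=onz('top',[A(c) for c in ((507,303),(563,298),(571,337),(512,347))],.031)
    print('block',q.mean(0).round(4),np.linalg.norm(np.roll(q,-1,0)-q,axis=1).round(3),[np.arctan2(*(q[i]-q[j])[1::-1]).round(3) for i,j in((0,1),(3,2))],'hole',onz('top',[A((537,323))],.031).round(4),onz('side',[B((458,133))],.031).round(4))
    r=nestR(p[2]);img=[cv2.imread(f'pics/{n}0.png') for n in('top','side')]
    L=[np.array(l) for l in ([(.09,.052,0),(.09,-.052,0),(-.09,-.052,0),(-.09,.052,0),(.09,.052,0)],[(.06,-.03,.024),(-.09,-.03,.024),(-.09,-.042,.024),(.06,-.042,.024),(.06,-.03,.024)],[(-.088,.008,.028),(-.088,-.03,.028),(-.072,-.03,.028),(-.072,.008,.028)])]
    out=[]
    for n,i,o in(('top',img[0],(120,120)),('side',img[1],(160,220))):
        s=8 if n=='top' else 6
        c=cv2.resize(i[o[1]:o[1]+(125 if n=='top' else 100),o[0]:o[0]+(50 if 0 else 90 if n=='top' else 150)],None,fx=4,fy=4,interpolation=cv2.INTER_CUBIC)
        for l in L: cv2.polylines(c,[np.int32((proj(n,r.apply(l)+[p[0],p[1],.075])-o+.5)*4)],False,(0,0,255),1)
        for x in(-.036,-.049,-.062):
            l=np.array([(x,-.026,.024),(x,-.004,.024)]);cv2.polylines(c,[np.int32((proj(n,r.apply(l)+[p[0],p[1],.075])-o+.5)*4)],False,(0,255,0),1)
        out.append(c[:400]if 0 else c)
    H=max(c.shape[0] for c in out);out=[cv2.copyMakeBorder(c,0,H-c.shape[0],0,0,0) for c in out]
    o=np.hstack(out);print(o.shape);cv2.imwrite('pics/fit.png',cv2.resize(o,None,fx=.83,fy=.83))
E
python3 fit.py
```

```text
[ 0.5928  0.1276 -0.1724]
[[-0.1, -0.7], [0.1, -0.5], [-0.7, 0.4], [-0.8, 0.8], [-0.7, 0.5], [-0.1, -4.5], [-0.1, -1.8], [0.5, -1.4], [-0.5, -0.3]]
[ 0.5911  0.1275 -0.1611]
[[-0.8, -0.4], [-1.1, 0.3], [-1.1, -0.3], [-0.8, -2.5], [0.6, -2.3], [0.8, -2.2]]
block [ 0.4996 -0.1333  0.031 ] [0.044 0.031 0.046 0.034] [np.float64(1.65), np.float64(1.729)] hole [[ 0.4982 -0.1323  0.031 ]] [[ 0.4981 -0.1272  0.031 ]]
(500, 960, 3)
```

View pics/fit.png

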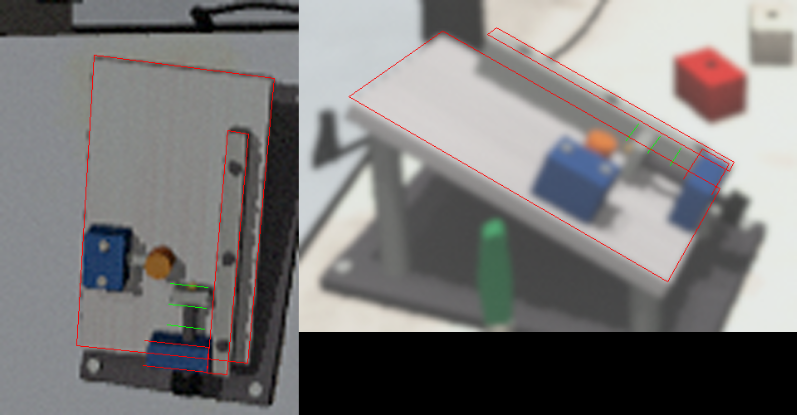

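The overlay fits well: nest origin ≈ (0.592, 0.128, 0.075), yaw ≈ -0.168. The screw head shows at about nest x = -38. The block is at (0.499, -0.131), with its long axis heading 1.68.

```bash
cat > st.py <<'E'
from h import *
from scipy.spatial.transform import Rotation as R
import sys
O=np.array([.592,.1276,.075]);RN=R.from_euler('ZYX',[-.168,-.38,.17])
def st(): 
    o=manip.get_obs();r=R.from_quat(o['ee_rot']);return o,np.array(o['position']),r
def to(p,hd=None):
    """slide (cm, current tool axes) to TCP point p; yaw to bring tool y to heading hd"""
    o,x,r=st();s=r.inv().apply(np.array(p)-x)*100
    print('t',round(o['clock'],2),'tcp',x.round(4),'z',r.as_matrix()[:,2].round(3),'slide cm',s.round(2))
    if hd is not None:
        y=r.as_matrix()[:,1];h=np.arctan2(y[1],y[0]);d=(hd-h+np.pi/2)%np.pi-np.pi/2
        print('heading y',h.round(3),'yaw (tool z, down)',-d.round(3))
    print('F',np.round(o['ft_force'],2),'grip',o['grip_width'],o['grasp_force'],'q',np.round(o['joint_pos'],2))
def nest(p): return RN.apply(p)+O
E
python3 -c "
from st import *
to([.499,-.131,.2],1.68)"
```

```text
t 1.0 tcp [0.1804 0.5984 0.304 ] z [ 0.  0. -1.] slide cm [-51.56 -60.65  10.39]
heading y 1.278 yaw (tool z, down) -0.402
F [-0.1   0.29 -0.5 ] grip 0.9993041721649513 0.0 q [-1.3   0.33 -0.06  1.46  0.02  1.35 -0.09]
```

```bash
R='' ; python3 -m jog '[{"grip":-1,"slide":[-2.6,-3,0],"yaw":0},{"grip":-1,"slide":[-2.6,-3,0],"yaw":0},{"grip":-1,"slide":[-2.6,-3,0],"yaw":0},{"grip":-1,"slide":[-2.6,-3,0],"yaw":0},{"grip":-1,"slide":[-2.6,-3,0],"yaw":0},{"grip":-1,"slide":[-2.6,-3,0],"yaw":0},{"grip":-1,"slide":[-2.6,-3,0],"yaw":0},{"grip":-1,"slide":[-2.6,-3,0],"yaw":0}]' 25
python3 -m jog '[{"grip":-1,"slide":[-2.6,-3,0],"yaw":0},{"grip":-1,"slide":[-2.6,-3,0],"yaw":0},{"grip":-1,"slide":[-2.6,-3,0],"yaw":0},{"grip":-1,"slide":[-2.6,-3,0],"yaw":0},{"grip":-1,"slide":[-2.6,-3,0],"yaw":0},{"grip":-1,"slide":[-2.6,-3,0],"yaw":0},{"grip":-1,"slide":[-2.6,-3,0],"yaw":0},{"grip":-1,"slide":[-2.6,-3,0],"yaw":0}]'
python3 -m jog '[{"grip":-1,"slide":[-2.6,-3,0],"yaw":0},{"grip":-1,"slide":[0,0,0],"yaw":-0.14},{"grip":-1,"slide":[0,0,0],"yaw":-0.13},{"grip":-1,"slide":[0,0,0],"yaw":-0.13},{"grip":-1,"slide":[0,0,0],"yaw":0},{"grip":-1,"slide":[0,0,0],"yaw":0}]'
python3 -c "
from st import *
to([.499,-.131,.15],1.68)"
```

```text
clock: 1.8
position: [0.3107, 0.307, 0.3041]
ee_rot: [0.146, 0.989, 0.0, 0.0]
ft_force: [0.7, 0.3, 1.1]
grip_width: 0.998
grasp_force: 0.0
clock: 2.6
position: [0.4405, 0.0171, 0.3042]
ee_rot: [0.146, 0.989, 0.0, 0.0]
ft_force: [0.3, 0.7, -0.2]
grip_width: 1.003
grasp_force: 0.0
clock: 3.2
position: [0.4564, -0.0174, 0.304]
ee_rot: [-0.052, 0.999, 0.0, 0.0]
ft_force: [0.1, -0.0, -0.2]
grip_width: 1.002
grasp_force: 0.0
t 3.2 tcp [ 0.4564 -0.0174  0.304 ] z [ 0.  0. -1.] slide cm [ -3.06 -11.75  15.4 ]
heading y 1.674 yaw (tool z, down) -0.006
F [ 0.12 -0.01 -0.21] grip 1.0019577294473314 0.0 q [-0.71 -0.09  0.63  1.91  0.05  1.3   1.57]
```

```bash
python3 -m jog '[{"grip":-1,"slide":[-0.76,-2.95,2],"yaw":0},{"grip":-1,"slide":[-0.77,-2.95,3],"yaw":0},{"grip":-1,"slide":[-0.77,-2.95,3],"yaw":0},{"grip":-1,"slide":[-0.76,-2.9,3],"yaw":0},{"grip":-1,"slide":[0,0,3],"yaw":0},{"grip":-1,"slide":[0,0,2],"yaw":0},{"grip":-1,"slide":[0,0,0],"yaw":0}]'
python3 - <<'E'
from st import *
to([.499,-.131,.078],1.68)
i=manip.camera('side');u=proj('side',[[.499,-.131,.03]])[0];print(u)
c=i[170:270,230:380];cv2.imwrite('pics/g1.png',cv2.resize(c,None,fx=4,fy=4,interpolation=cv2.INTER_CUBIC))
E
```

```text
clock: 3.9
position: [0.4979, -0.1308, 0.1415]
ee_rot: [-0.052, 0.999, -0.0, -0.002]
ft_force: [-0.9, 0.0, 0.5]
grip_width: 1.002
grasp_force: 0.0
t 3.9 tcp [ 0.4979 -0.1308  0.1415] z [-0.005 -0.    -1.   ] slide cm [-0.14 -0.03  6.35]
heading y 1.675 yaw (tool z, down) -0.005
F [-0.86  0.02  0.51] grip 1.0019536873542008 0.0 q [-0.49  0.31  0.76  1.96 -0.26  0.97  2.06]
[302.12523327 223.64924267]
```

View pics/g1.png

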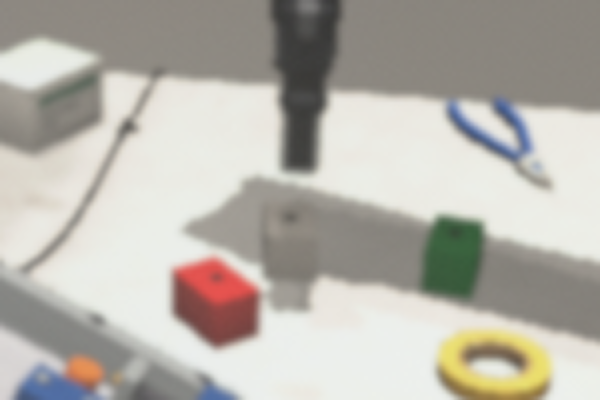

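The side view shows the open fingers centred over the pale block: fingers at about (305,205), block at (302,230). The red and green blocks are clear of them, so I descend and grip.

```bash
python3 -m jog '[{"grip":-1,"slide":[-0.14,0,2],"yaw":0},{"grip":-1,"slide":[0,0,2],"yaw":0},{"grip":-1,"slide":[0,0,1.4],"yaw":0},{"grip":-1,"slide":[0,0,0.8],"yaw":0},{"grip":0.3,"slide":[0,0,0],"yaw":0},{"grip":0.3,"slide":[0,0,0],"yaw":0},{"grip":0.3,"slide":[0,0,0],"yaw":0},{"grip":0.3,"slide":[0,0,0],"yaw":0}]' 25
python3 -m jog '[{"grip":0.5,"slide":[0,0,0],"yaw":0},{"grip":0.5,"slide":[0,0,0],"yaw":0},{"grip":0.5,"slide":[0,0,0],"yaw":0},{"grip":0.5,"slide":[0,0,0],"yaw":0}]' 30
python3 -c "
from st import *
to([.499,-.131,.078],1.68)"
```

```text
clock: 4.75
position: [0.5014, -0.131, 0.0829]
ee_rot: [-0.054, 0.999, 0.0, 0.001]
ft_force: [-1.2, -0.1, 7.3]
grip_width: 0.524
grasp_force: 24.8
clock: 5.15
position: [0.5014, -0.1311, 0.0829]
ee_rot: [-0.054, 0.999, 0.0, 0.001]
ft_force: [-1.9, 0.4, 7.7]
grip_width: 0.519
grasp_force: 29.2
t 5.15 tcp [ 0.5014 -0.1311  0.0829] z [ 0.002  0.    -1.   ] slide cm [0.23 0.03 0.49]
heading y 1.678 yaw (tool z, down) -0.002
F [-1.91  0.38  7.69] grip 0.5188135181525845 29.18709307909012 q [-0.43  0.42  0.7   1.99 -0.36  0.86  2.14]
```

```bash
python3 -m jog '[{"grip":0.5,"slide":[0,0,-2],"yaw":0},{"grip":0.5,"slide":[0,0,-4],"yaw":0},{"grip":0.5,"slide":[0,0,-4],"yaw":0},{"grip":0.5,"slide":[0,0,-4],"yaw":0},{"grip":0.5,"slide":[0,0,-2],"yaw":0},{"grip":0.5,"slide":[0,0,0],"yaw":0.14},{"grip":0.5,"slide":[0,0,0],"yaw":0.14},{"grip":0.5,"slide":[0,0,0],"yaw":0.14}]'
python3 -m jog '[{"grip":0.5,"slide":[0,0,0],"yaw":0.14},{"grip":0.5,"slide":[0,0,0],"yaw":0.14},{"grip":0.5,"slide":[0,0,0],"yaw":0.14},{"grip":0.5,"slide":[0,0,0],"yaw":0.14},{"grip":0.5,"slide":[0,0,0],"yaw":0.14},{"grip":0.5,"slide":[0,0,0],"yaw":0.14},{"grip":0.5,"slide":[0,0,0],"yaw":0.14},{"grip":0.5,"slide":[0,0,0],"yaw":0.14}]'
python3 -m jog '[{"grip":0.5,"slide":[0,0,0],"yaw":0.14},{"grip":0.5,"slide":[0,0,0],"yaw":0.14},{"grip":0.5,"slide":[0,0,0],"yaw":0.03},{"grip":0.5,"slide":[0,0,0],"yaw":0}]'
cat > tgt.py <<'E'
from st import *
def place(x=.045,y=.003,dz=0,off=.001):
    C=nest([x,y,0]);h=-.168;u=np.array([np.cos(h),np.sin(h),0]);l=np.array([-u[1],u[0],0])
    p=C-.0225*u-(.015+off)*l; p[2]=C[2]+.083+dz; return p
E
python3 -c "
from tgt import *
p=place(dz=.05);print(p);to(p,-.168)"
```

```text
clock: 5.95
position: [0.5005, -0.1308, 0.2421]
ee_rot: [0.159, 0.987, 0.0, 0.0]
ft_force: [0.2, -0.0, -3.0]
grip_width: 0.521
grasp_force: 32.9
clock: 6.75
position: [0.5004, -0.1308, 0.2419]
ee_rot: [0.659, 0.752, 0.0, -0.0]
ft_force: [0.3, 0.4, -3.9]
grip_width: 0.521
grasp_force: 32.9
clock: 7.15
position: [0.5006, -0.1307, 0.2418]
ee_rot: [0.764, 0.645, -0.0, -0.0]
ft_force: [-0.6, 0.0, -3.6]
grip_width: 0.521
grasp_force: 32.9
[0.60865175 0.11154639 0.22516276]
t 7.15 tcp [ 0.5006 -0.1307  0.2418] z [-0.  0. -1.] slide cm [25.7   6.56  1.67]
heading y -0.17 yaw (tool z, down) -0.002
F [-0.55  0.03 -3.61] grip 0.5205110011948395 32.885844111442566 q [-0.79  0.22  1.09  1.87 -0.21  1.18  0.2 ]
```

```bash
python3 -m jog '[{"grip":0.5,"slide":[3.2,0.8,0],"yaw":0},{"grip":0.5,"slide":[3.8,0.96,0],"yaw":0},{"grip":0.5,"slide":[4,1,0],"yaw":0},{"grip":0.5,"slide":[4,1,0],"yaw":0},{"grip":0.5,"slide":[4,1,0],"yaw":0},{"grip":0.5,"slide":[3.7,1,0],"yaw":0},{"grip":0.5,"slide":[3,0.8,0],"yaw":0},{"grip":0.5,"slide":[0,0,1.6],"yaw":0}]'
python3 -m jog '[{"grip":0.5,"slide":[0,0,1.5],"yaw":0},{"grip":0.5,"slide":[0,0,0],"yaw":0},{"grip":0.5,"slide":[0,0,0],"yaw":0}]'
python3 - <<'E'
from tgt import *
to(place(),-.168)
a=manip.camera('side')[200:320,190:330];b=manip.camera('top')[120:240,110:250]
cv2.imwrite('pics/p1.png',cv2.resize(np.hstack([a,b]),None,fx=2.8,fy=2.8,interpolation=cv2.INTER_CUBIC))
E
```

```text
clock: 7.95
position: [0.6111, 0.117, 0.2265]
ee_rot: [0.762, 0.648, 0.002, 0.0]
ft_force: [0.3, 0.9, -3.8]
grip_width: 0.521
grasp_force: 32.9
clock: 8.25
position: [0.609, 0.1098, 0.2108]
ee_rot: [0.766, 0.643, -0.0, -0.0]
ft_force: [0.6, -0.3, -3.4]
grip_width: 0.52
grasp_force: 32.8
t 8.25 tcp [0.609  0.1098 0.2108] z [-0.001 -0.    -1.   ] slide cm [ 0.17 -0.06  3.57]
heading y -0.173 yaw (tool z, down) -0.005
F [ 0.55 -0.3  -3.41] grip 0.5198544958663569 32.80612885951996 q [-0.92  0.52  0.9   1.63 -0.43  1.2  -0.1 ]
```

View pics/p1.png

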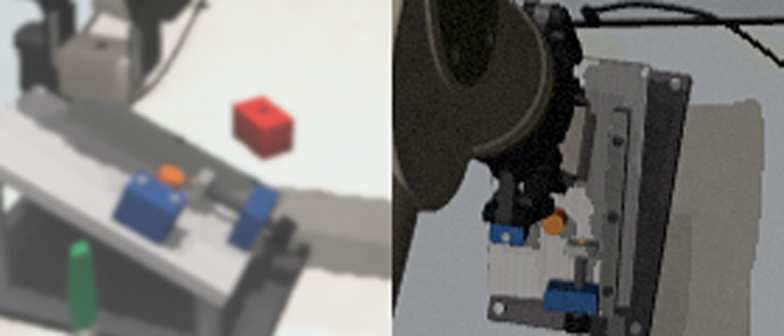

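The block is held level at side (225,224), uphill of the roller at side (251,263). In the top view its side is parallel to the fence. I descend by feel.

```bash
python3 -m jog '[{"grip":0.5,"slide":[0.17,-0.06,0.8],"yaw":0},{"grip":0.5,"slide":[0,0,0.9],"yaw":0},{"grip":0.5,"slide":[0,0,0.8],"yaw":0},{"grip":0.5,"slide":[0,0,0.4],"yaw":0},{"grip":0.5,"slide":[0,0,0.2],"yaw":0},{"grip":0.5,"slide":[0,0,0],"yaw":0}]'
python3 -m jog '[{"grip":0.5,"slide":[0,0,0.1],"yaw":0},{"grip":0.5,"slide":[0,0,0.1],"yaw":0},{"grip":0.5,"slide":[0,0,0],"yaw":0}]'
python3 -c "
from tgt import *
to(place(),-.168)"
```

```text
clock: 8.95
position: [0.609, 0.1128, 0.1796]
ee_rot: [0.765, 0.644, -0.0, -0.0]
ft_force: [0.7, 0.6, -3.1]
grip_width: 0.521
grasp_force: 32.8
clock: 9.25
position: [0.6091, 0.1129, 0.1779]
ee_rot: [0.765, 0.644, 0.0, -0.0]
ft_force: [-0.7, 0.4, -3.5]
grip_width: 0.526
grasp_force: 32.8
t 9.25 tcp [0.6091 0.1129 0.1779] z [ 0.  0. -1.] slide cm [-0.15 -0.02  0.28]
heading y -0.172 yaw (tool z, down) -0.004
F [-0.71  0.36 -3.45] grip 0.525741333959607 32.840182185173035 q [-0.91  0.55  0.88  1.66 -0.46  1.15 -0.09]
```

```bash
for i in 1 2 3; do :; done; python3 -m jog '[{"grip":0.5,"slide":[-0.1,0,0.1],"yaw":0},{"grip":0.5,"slide":[0,0,0.1],"yaw":0},{"grip":0.5,"slide":[0,0,0],"yaw":0}]'|egrep 'pos|ft'
python3 -m jog '[{"grip":0.5,"slide":[0,0,0.1],"yaw":0},{"grip":0.5,"slide":[0,0,0],"yaw":0}]'|egrep 'pos|ft'
python3 -m jog '[{"grip":0.5,"slide":[0,0,0.1],"yaw":0},{"grip":0.5,"slide":[0,0,0],"yaw":0}]'|egrep 'pos|ft'
```

```text
position: [0.6088, 0.1119, 0.1758]
ft_force: [-0.0, 0.6, -3.6]
position: [0.6089, 0.112, 0.1748]
ft_force: [-0.4, -0.2, -3.4]
position: [0.609, 0.1119, 0.1741]
ft_force: [-1.3, -0.5, -0.3]
```

```bash
python3 -m jog '[{"grip":0,"slide":[0,0,0],"yaw":0},{"grip":-0.1,"slide":[0,0,0],"yaw":0},{"grip":-0.2,"slide":[0,0,0],"yaw":0},{"grip":-0.3,"slide":[0,0,0],"yaw":0},{"grip":-0.4,"slide":[0,0,0],"yaw":0},{"grip":-0.5,"slide":[0,0,0],"yaw":0},{"grip":-0.5,"slide":[0,0,0],"yaw":0},{"grip":-0.5,"slide":[0,0,0],"yaw":0}]'
python3 - <<'E'
from tgt import *
a=manip.camera('side')[200:320,190:330];b=manip.camera('top')[120:240,110:250]
cv2.imwrite('pics/p2.png',cv2.resize(np.hstack([a,b]),None,fx=2.8,fy=2.8,interpolation=cv2.INTER_CUBIC))
E
```

```text
clock: 10.75
position: [0.609, 0.1119, 0.174]
ee_rot: [0.765, 0.644, 0.0, 0.0]
ft_force: [-0.2, 0.6, 0.4]
grip_width: 0.751
grasp_force: 0.0
```

View pics/p2.png

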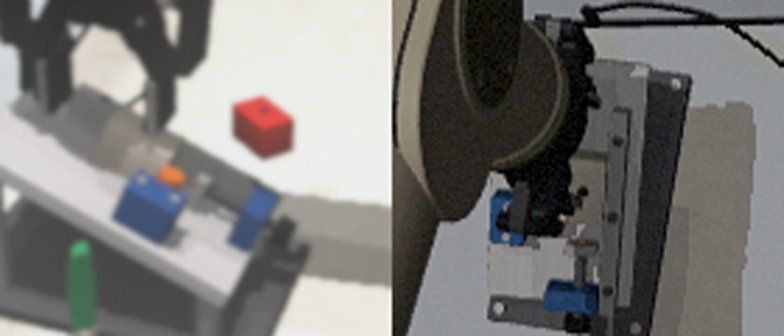

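The block lies flat on the plate at the roller, side (237,253). I lift clear, close the fingers and take a look.

```bash
python3 -m jog '[{"grip":-0.5,"slide":[0,0,-1],"yaw":0},{"grip":-0.5,"slide":[0,0,-2],"yaw":0},{"grip":-0.5,"slide":[0,0,-3],"yaw":0},{"grip":1,"slide":[0,2,0],"yaw":0},{"grip":1,"slide":[0,3,0],"yaw":0},{"grip":1,"slide":[0,3,0],"yaw":0},{"grip":1,"slide":[0,0,0],"yaw":0},{"grip":1,"slide":[0,0,0],"yaw":0}]'
python3 - <<'E'
from tgt import *
a=manip.camera('side')[220:300,190:290];b=manip.camera('top')[140:240,130:210]
a=cv2.resize(a,(500,400),interpolation=cv2.INTER_CUBIC);b=cv2.resize(b,(320,400),interpolation=cv2.INTER_CUBIC)
cv2.imwrite('pics/p3.png',np.hstack([a,b])[:,:800])
for n in ('top','side'):
    for q in ([.0037,-.015,.031],[.0037+.0225,-.015,.031],[.0037-.0225,-.015,.031]): print(n,proj(n,nest(q)).round(1))
E
```

```text
clock: 11.65
position: [0.6879, 0.0976, 0.2341]
ee_rot: [0.765, 0.643, -0.0, 0.0]
ft_force: [-1.0, -0.1, 0.4]
grip_width: -0.0
grasp_force: 0.0
top [[177.6 187.5]]
top [[178.4 176.3]]
top [[176.7 198.6]]
side [[242.3 244.9]]
side [[231.2 238.6]]
side [[253.5 251.2]]
```

View pics/p3.png

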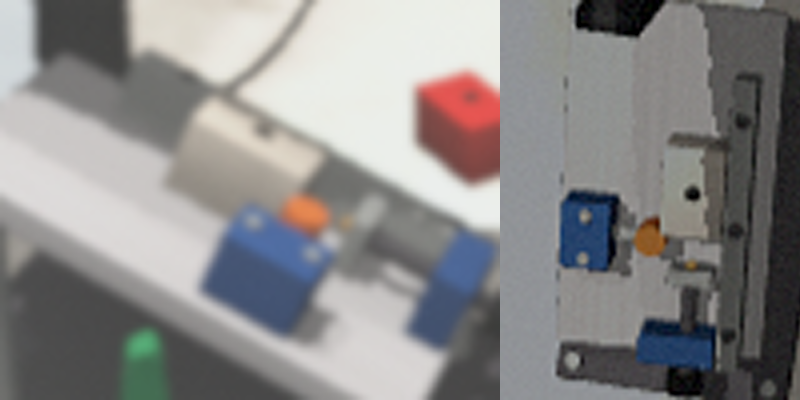

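The block is settled on the roller, flat along the fence. Its hole is at top (178,188.2), against (177.6,187.5) predicted. Pin and head are at top (178,206), about 15 mm below the block's lower end. Next comes the push.

```bash
cat >> tgt.py <<'E'
u=np.array([np.cos(-.168),np.sin(-.168),0])
def push(d,x=.0262,h=.017): return nest([x+d,-.015,h])+.0145*u+[0,0,.073]
def nx():
    o,p,r=st(); return (RN.inv().apply(p-push(0))*1000).round(2),RN.inv().apply(o['ft_force']).round(2),round(o['clock'],2)
E
python3 -c "
from tgt import *
to(push(.012),-.168); o,x,r=st()
print('1mm downslope in tool cm',(r.inv().apply(RN.apply([-1,0,0]))*.1).round(4)); print(nx())"
```

```text
t 11.75 tcp [0.6873 0.0984 0.2343] z [-0.  0. -1.] slide cm [-0.5  -5.41  5.89]
heading y -0.172 yaw (tool z, down) -0.004
F [-0.16 -0.37  0.56] grip 0.0005633085833146698 0.0 q [-0.76  0.66  0.86  1.38 -0.5   1.33 -0.06]
1mm downslope in tool cm [-0.0004 -0.0929  0.0371]
(array([84.13, 10.6 , 33.33]), array([ 0.12, -0.29,  0.62]), 11.75)
```

```bash
python3 -m jog '[{"grip":1,"slide":[-0.25,-2,1.2],"yaw":0},{"grip":1,"slide":[-0.25,-2,1.5],"yaw":0},{"grip":1,"slide":[0,-1.4,1.2],"yaw":0},{"grip":1,"slide":[0,0,1],"yaw":0},{"grip":1,"slide":[0,0,0.6],"yaw":0},{"grip":1,"slide":[0,0,0.4],"yaw":0},{"grip":1,"slide":[0,0,0],"yaw":0},{"grip":1,"slide":[0,0,0],"yaw":0}]' | egrep 'pos|ft'
python3 -c "
from tgt import *
print(nx());to(push(0.004))"
python3 - <<'E'
import sys;sys.path.insert(0,'.')
from h import *
import os;os.chdir('.')
a=manip.camera('side')[220:300,190:290]
cv2.imwrite('pics/p4.png',cv2.resize(a,(600,480),interpolation=cv2.INTER_CUBIC))
E
```

```text
position: [0.6342, 0.1022, 0.1752]
ft_force: [0.6, -0.0, 0.8]
(array([12.98, -0.41, -0.51]), array([0.85, 0.17, 0.54]), 12.55)
t 12.55 tcp [0.6342 0.1022 0.1752] z [ 0.001 -0.    -1.   ] slide cm [ 0.03 -0.86  0.28]
F [ 0.58 -0.02  0.83] grip -0.0001847920700279446 0.0 q [-0.85  0.6   0.86  1.6  -0.49  1.17 -0.05]
```

View pics/p4.png

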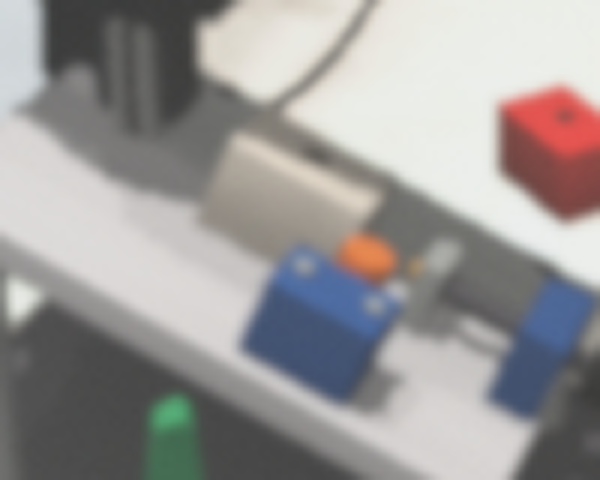

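The closed fingertips stand clear uphill of the block: tips at side (214,241), block end at side (224,257). I start pushing.

```bash
python3 -m jog '[{"grip":1,"slide":[0,-0.19,0.074],"yaw":0},{"grip":1,"slide":[0,-0.19,0.074],"yaw":0},{"grip":1,"slide":[0,-0.19,0.074],"yaw":0},{"grip":1,"slide":[0,-0.19,0.074],"yaw":0},{"grip":1,"slide":[0,0,0],"yaw":0}]' >/dev/null; P='python3 -c "from tgt import *;print(nx())"'; eval $P
python3 -m jog '[{"grip":1,"slide":[0,-0.093,0.037],"yaw":0},{"grip":1,"slide":[0,-0.093,0.037],"yaw":0},{"grip":1,"slide":[0,0,0],"yaw":0}]' >/dev/null; eval $P
python3 -m jog '[{"grip":1,"slide":[0,-0.093,0.037],"yaw":0},{"grip":1,"slide":[0,0,0],"yaw":0}]' >/dev/null; eval $P
python3 -m jog '[{"grip":1,"slide":[0,-0.093,0.037],"yaw":0},{"grip":1,"slide":[0,0,0],"yaw":0}]' >/dev/null; eval $P
python3 -m jog '[{"grip":1,"slide":[0,-0.093,0.037],"yaw":0},{"grip":1,"slide":[0,0,0],"yaw":0}]' >/dev/null; eval $P
```

```text
(array([ 3.86, -0.02, -0.56]), array([ 0.44, -0.92, -0.51]), 13.1)
(array([ 2.1 , -0.12, -0.58]), array([-0.56, -0.3 , -1.08]), 13.4)
(array([ 1.12, -0.13, -0.57]), array([-0.44,  0.43,  0.62]), 13.6)
(array([ 0.09, -0.08, -0.57]), array([-0.07,  0.51,  0.24]), 13.8)
(array([-0.94, -0.08, -0.6 ]), array([-0.16, -0.26,  0.55]), 14.0)
```

```bash
P='python3 -c "from tgt import *;print(nx())"'
python3 -m jog '[{"grip":1,"slide":[0,-0.093,0.037],"yaw":0},{"grip":1,"slide":[0,-0.093,0.037],"yaw":0},{"grip":1,"slide":[0,0,0],"yaw":0}]' >/dev/null; eval $P
python3 -m jog '[{"grip":1,"slide":[0,-0.093,0.037],"yaw":0},{"grip":1,"slide":[0,0,0],"yaw":0}]' >/dev/null; eval $P
python3 -m jog '[{"grip":1,"slide":[0,-0.093,0.037],"yaw":0},{"grip":1,"slide":[0,0,0],"yaw":0}]' >/dev/null; eval $P
python3 -m jog '[{"grip":1,"slide":[0,-0.093,0.037],"yaw":0},{"grip":1,"slide":[0,0,0],"yaw":0}]' >/dev/null; eval $P
python3 -m jog '[{"grip":1,"slide":[0,-0.093,0.037],"yaw":0},{"grip":1,"slide":[0,0,0],"yaw":0}]' >/dev/null; eval $P
python3 -m jog '[{"grip":1,"slide":[0,-0.093,0.037],"yaw":0},{"grip":1,"slide":[0,0,0],"yaw":0}]' >/dev/null; eval $P
```

```text
(array([-2.99, -0.07, -0.58]), array([ 0.12, -0.65, -0.08]), 14.3)
(array([-3.92, -0.07, -0.57]), array([-0.62,  0.15,  0.14]), 14.5)
(array([-4.86, -0.11, -0.55]), array([-0.71, -0.83,  0.6 ]), 14.7)
(array([-5.29, -0.1 , -0.41]), array([ 2.83,  0.14, -0.42]), 14.9)
(array([-5.95, -0.11, -0.28]), array([6.07, 0.31, 0.86]), 15.1)
(array([-7.3 , -0.13, -0.33]), array([ 6.03, -0.43,  0.58]), 15.3)
```

```bash
P='python3 -c "from tgt import *;print(nx())"'
for k in a; do python3 -m jog '[{"grip":1,"slide":[0,-0.093,0.037],"yaw":0},{"grip":1,"slide":[0,0,0],"yaw":0}]' >/dev/null; eval $P
python3 -m jog '[{"grip":1,"slide":[0,-0.093,0.037],"yaw":0},{"grip":1,"slide":[0,0,0],"yaw":0}]' >/dev/null; eval $P
python3 -m jog '[{"grip":1,"slide":[0,-0.093,0.037],"yaw":0},{"grip":1,"slide":[0,0,0],"yaw":0}]' >/dev/null; eval $P
python3 -m jog '[{"grip":1,"slide":[0,-0.093,0.037],"yaw":0},{"grip":1,"slide":[0,0,0],"yaw":0}]' >/dev/null; eval $P
python3 -m jog '[{"grip":1,"slide":[0,-0.093,0.037],"yaw":0},{"grip":1,"slide":[0,0,0],"yaw":0}]' >/dev/null; eval $P
python3 -m jog '[{"grip":1,"slide":[0,-0.093,0.037],"yaw":0},{"grip":1,"slide":[0,0,0],"yaw":0}]' >/dev/null; eval $P; done
```

```text
(array([-8.97, -0.1 , -0.55]), array([ 4.56, -0.62,  0.21]), 15.5)
(array([-10.14,  -0.11,  -0.59]), array([ 3.43, -0.79,  2.3 ]), 15.7)
(array([-11.15,  -0.06,  -0.59]), array([ 1.74, -0.29,  1.72]), 15.9)
(array([-12.06,  -0.1 ,  -0.57]), array([ 3.  , -0.93,  0.75]), 16.1)
(array([-12.98,  -0.1 ,  -0.55]), array([ 2.24, -0.02,  0.12]), 16.3)
(array([-13.98,  -0.11,  -0.57]), array([ 2.83, -0.55,  0.14]), 16.5)
```

```bash
cat > g.py <<'E'
from tgt import *
import sys
n=nx();print(n);sys.exit(n[1][0]>6)
E
python3 -m jog '[{"grip":1,"slide":[0,-0.093,0.037],"yaw":0},{"grip":1,"slide":[0,0,0],"yaw":0}]' >/dev/null; python3 g.py||exit
python3 -m jog '[{"grip":1,"slide":[0,-0.093,0.037],"yaw":0},{"grip":1,"slide":[0,0,0],"yaw":0}]' >/dev/null; python3 g.py||exit
python3 -m jog '[{"grip":1,"slide":[0,-0.093,0.037],"yaw":0},{"grip":1,"slide":[0,0,0],"yaw":0}]' >/dev/null; python3 g.py||exit
python3 -m jog '[{"grip":1,"slide":[0,-0.046,0.019],"yaw":0},{"grip":1,"slide":[0,0,0],"yaw":0}]' >/dev/null; python3 g.py||exit
python3 -m jog '[{"grip":1,"slide":[0,-0.046,0.019],"yaw":0},{"grip":1,"slide":[0,0,0],"yaw":0}]' >/dev/null; python3 g.py||exit
python3 -m jog '[{"grip":1,"slide":[0,-0.046,0.019],"yaw":0},{"grip":1,"slide":[0,0,0],"yaw":0}]' >/dev/null; python3 g.py||exit
python3 -m jog '[{"grip":1,"slide":[0,-0.046,0.019],"yaw":0},{"grip":1,"slide":[0,0,0],"yaw":0}]' >/dev/null; python3 g.py||exit
python3 -m jog '[{"grip":1,"slide":[0,-0.046,0.019],"yaw":0},{"grip":1,"slide":[0,0,0],"yaw":0}]' >/dev/null; python3 g.py||exit
python3 -m jog '[{"grip":1,"slide":[0,-0.046,0.019],"yaw":0},{"grip":1,"slide":[0,0,0],"yaw":0}]' >/dev/null; python3 g.py||exit
python3 -m jog '[{"grip":1,"slide":[0,-0.046,0.019],"yaw":0},{"grip":1,"slide":[0,0,0],"yaw":0}]' >/dev/null; python3 g.py||exit
```

```text
(array([-14.97,  -0.08,  -0.57]), array([ 2.66, -1.  ,  0.13]), 16.7)False
```

```bash
sed -i 's/sys.exit(\(.*\))$/sys.exit(int(\1))/' g.py
python3 -m jog '[{"grip":1,"slide":[0,-0.093,0.037],"yaw":0},{"grip":1,"slide":[0,0,0],"yaw":0}]' >/dev/null; python3 g.py||exit
python3 -m jog '[{"grip":1,"slide":[0,-0.093,0.037],"yaw":0},{"grip":1,"slide":[0,0,0],"yaw":0}]' >/dev/null; python3 g.py||exit
python3 -m jog '[{"grip":1,"slide":[0,-0.046,0.019],"yaw":0},{"grip":1,"slide":[0,0,0],"yaw":0}]' >/dev/null; python3 g.py||exit
python3 -m jog '[{"grip":1,"slide":[0,-0.046,0.019],"yaw":0},{"grip":1,"slide":[0,0,0],"yaw":0}]' >/dev/null; python3 g.py||exit
python3 -m jog '[{"grip":1,"slide":[0,-0.046,0.019],"yaw":0},{"grip":1,"slide":[0,0,0],"yaw":0}]' >/dev/null; python3 g.py||exit
python3 -m jog '[{"grip":1,"slide":[0,-0.046,0.019],"yaw":0},{"grip":1,"slide":[0,0,0],"yaw":0}]' >/dev/null; python3 g.py||exit
python3 -m jog '[{"grip":1,"slide":[0,-0.046,0.019],"yaw":0},{"grip":1,"slide":[0,0,0],"yaw":0}]' >/dev/null; python3 g.py||exit
python3 -m jog '[{"grip":1,"slide":[0,-0.046,0.019],"yaw":0},{"grip":1,"slide":[0,0,0],"yaw":0}]' >/dev/null; python3 g.py||exit
python3 -m jog '[{"grip":1,"slide":[0,-0.046,0.019],"yaw":0},{"grip":1,"slide":[0,0,0],"yaw":0}]' >/dev/null; python3 g.py||exit
```

```text
(array([-15.99,  -0.07,  -0.57]), array([ 2.12, -0.66,  1.32]), 16.9)
(array([-16.99,  -0.1 ,  -0.56]), array([ 2.65, -0.7 ,  0.36]), 17.1)
(array([-17.36,  -0.06,  -0.55]), array([ 2.8 , -1.35,  0.54]), 17.3)
(array([-17.86,  -0.09,  -0.55]), array([ 2.07, -0.82,  1.46]), 17.5)
(array([-18.35,  -0.06,  -0.56]), array([ 2.27, -1.49,  1.1 ]), 17.7)
(array([-18.85,  -0.09,  -0.56]), array([ 3.27, -0.97,  0.63]), 17.9)
(array([-19.37,  -0.07,  -0.57]), array([ 2.64, -1.63,  0.92]), 18.1)
(array([-19.84,  -0.05,  -0.58]), array([ 2.48, -1.12,  1.11]), 18.3)
(array([-20.35,  -0.05,  -0.59]), array([ 2.13, -1.08,  0.82]), 18.5)
```

```bash
python3 -m jog '[{"grip":1,"slide":[0,-0.046,0.019],"yaw":0},{"grip":1,"slide":[0,0,0],"yaw":0}]' >/dev/null; python3 g.py||exit
python3 -m jog '[{"grip":1,"slide":[0,-0.046,0.019],"yaw":0},{"grip":1,"slide":[0,0,0],"yaw":0}]' >/dev/null; python3 g.py||exit
python3 -m jog '[{"grip":1,"slide":[0,-0.046,0.019],"yaw":0},{"grip":1,"slide":[0,0,0],"yaw":0}]' >/dev/null; python3 g.py||exit
python3 -m jog '[{"grip":1,"slide":[0,-0.046,0.019],"yaw":0},{"grip":1,"slide":[0,0,0],"yaw":0}]' >/dev/null; python3 g.py||exit
python3 -m jog '[{"grip":1,"slide":[0,-0.046,0.019],"yaw":0},{"grip":1,"slide":[0,0,0],"yaw":0}]' >/dev/null; python3 g.py||exit
python3 -m jog '[{"grip":1,"slide":[0,-0.046,0.019],"yaw":0},{"grip":1,"slide":[0,0,0],"yaw":0}]' >/dev/null; python3 g.py||exit
python3 -m jog '[{"grip":1,"slide":[0,-0.046,0.019],"yaw":0},{"grip":1,"slide":[0,0,0],"yaw":0}]' >/dev/null; python3 g.py||exit
python3 -m jog '[{"grip":1,"slide":[0,-0.046,0.019],"yaw":0},{"grip":1,"slide":[0,0,0],"yaw":0}]' >/dev/null; python3 g.py||exit
python3 -m jog '[{"grip":1,"slide":[0,-0.046,0.019],"yaw":0},{"grip":1,"slide":[0,0,0],"yaw":0}]' >/dev/null; python3 g.py||exit
python3 -m jog '[{"grip":1,"slide":[0,-0.046,0.019],"yaw":0},{"grip":1,"slide":[0,0,0],"yaw":0}]' >/dev/null; python3 g.py||exit
```

```text
(array([-20.83,  -0.06,  -0.58]), array([ 2.87, -1.03,  1.91]), 18.7)
(array([-21.33,  -0.06,  -0.58]), array([ 2.43, -1.66,  0.7 ]), 18.9)
(array([-21.84,  -0.06,  -0.61]), array([ 2.39, -1.76,  1.77]), 19.1)
(array([-22.33,  -0.09,  -0.62]), array([ 2.86, -2.45,  1.17]), 19.3)
(array([-22.82,  -0.04,  -0.61]), array([ 2.78, -2.61,  2.51]), 19.5)
(array([-23.3 ,  -0.05,  -0.61]), array([ 2.9 , -0.95,  1.39]), 19.7)
(array([-23.77,  -0.08,  -0.62]), array([ 3.33, -1.94,  1.71]), 19.9)
(array([-24.31,  -0.04,  -0.63]), array([ 3.67, -2.39,  2.46]), 20.1)
(array([-24.52,  -0.08,  -0.58]), array([ 5.32, -1.92,  1.68]), 20.3)
(array([-24.64,  -0.12,  -0.53]), array([ 6.41, -1.66,  1.79]), 20.5)
```

The tool has stopped at -24.6 mm and the force is rising, which means a hard stop. I make one small confirming step and then back off.

```bash
python3 -m jog '[{"grip":1,"slide":[0,-0.046,0.019],"yaw":0},{"grip":1,"slide":[0,0,0],"yaw":0}]' >/dev/null; python3 g.py
python3 -m jog '[{"grip":1,"slide":[0,0.1,-0.04],"yaw":0},{"grip":1,"slide":[0,0.2,-0.08],"yaw":0},{"grip":1,"slide":[0,0.6,-0.24],"yaw":0},{"grip":1,"slide":[0,1.5,-1],"yaw":0},{"grip":1,"slide":[0,3,-2],"yaw":0},{"grip":1,"slide":[0,3,-3],"yaw":0},{"grip":1,"slide":[0,2,-3],"yaw":0},{"grip":1,"slide":[0,0,0],"yaw":0}]' | egrep 'pos|ft'
python3 - <<'E'
from tgt import *
a=manip.camera('side')[220:300,190:290];b=manip.camera('top')[140:240,130:210]
a=cv2.resize(a,(480,384),interpolation=cv2.INTER_CUBIC);b=cv2.resize(b,(307,384),interpolation=cv2.INTER_CUBIC)
cv2.imwrite('pics/p5.png',np.hstack([a,b]))
E
```

```text
(array([-24.8,  -0.1,  -0.5]), array([ 7.62, -1.58,  1.34]), 20.7)
position: [0.704, 0.0898, 0.258]
ft_force: [0.2, -1.0, 0.1]
```

View pics/p5.png

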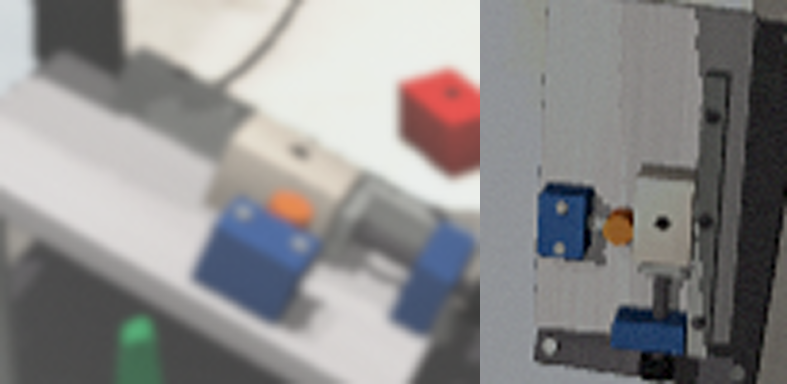

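The block sits against the stop face: hole at top (177.4,198), lower end on the screw head, pin hidden. It is square to the fence and the roller is pressed aside. I hand in.

```bash
python3 -c "
from h import *
print(manip.hand_in())"
```

```text
the job is handed in; nothing more can be done
None
```

I handed the job in with the gauge block flat on the nest against the fence, pushed past the roller until it stopped hard on the end stop; the push peaked at about 8 N against the 15 N limit, no bystander was touched, and no verdict came back.

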